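Turn the drained dye cup right way up

ROBOT

A 6-joint arm with a two-finger parallel gripper is mounted at the origin on the work surface. World frame = base frame: x ahead of the robot, y to its left, z up, the work surface at z = 0. Lengths are in m, angles in rad, forces in N, time in s.
With the tool pointing down it reaches from about 0.25 to 0.725 m from the base axis. Payload 4 kg.
Tool frame: the origin (TCP) lies between the finger pads; the fingertips stand 8 mm ahead of it and the grasp point (between the pads) lies 11 mm behind it (manip.tcp_to_tips is the z of the fingertips in the tool frame, in m); z points along the fingers, y is the line along which they close (so a half turn about z gives the same grasp; the last joint's range is limited). The gripper opens to 85 mm and grips with 20 to 120 N. Pads are 22 mm wide; open, the fingers measure 114 mm over their backs; the gripper's body (76 mm by 85 mm) begins 54 mm behind the grasp point. The pads swing forward as they close: fully open they stand 13 mm farther back than shut.
Start: joints at [-1.252, 0.241, 0.005, 1.335, 0, 1.571], TCP at [0.157, -0.475, 0.239] pointing down, gripper open.
Joint ranges: [-2.72, 2.72], [-1.05, 1.87], [-1.09, 1.28], [-1.99, 2.15], [-1.42, 1.44], [-3.14, 3.14]. Speed limits (rad/s): [2.79, 2.79, 3.14, 3.14, 3.14, 3.14].

INTERFACE

Orientations are given as a unit quaternion [x, y, z, w].
In Python, from cell import manip gives the robot as it stands. The module is installed in compiled form; this text tells all that it offers.
- The arm moves only by the tool move_arm, never from a script. Its argument "rows" is a list of rows, each a list of 5 numbers: the closure, from 0 (fully open) to 1 (shut), then the shift along the tool's x, y, z as a fraction of full scale, then the turn about the tool's z as a fraction of full scale. A call has 1 to 12 rows; each row shifts and turns the commanded pose from where the row before left it, along the tool's axes as they then stand; what a row does not reach is not made up. Full scale, the value 1, is 0.03 m for a shift and 8 degrees for a turn. A row lasts 1/8 s, in which the tool goes at most 62.5 mm and 10.7 degrees, less where a joint would pass 70% of its speed; a pose out of reach is approached as far as the arm can. A call with a number of a shift or a turn outside -1 to 1 is refused whole. A call with a gripper value outside its range is refused whole. The fingers move at their own pace and stop on an object; the grip force is fixed at half the most. Time passes only in rows, so rows that do not move let the fingers close. It gives the time, the measured TCP pose, the force, the opening and the grip force at its end, in the units of the state.
- manip.observe(): the state, without advancing time (a new reading comes with each control period).
- manip.grab_frame(name): name is "side" or "top" or "wrist"; returns a dict with "color" (480x640x3 uint8, red, green, blue), "fx", "fy", "cx", "cy" (pixels), "dist_coeffs" ([k1, k2, p1, p2, k3] as OpenCV has them; the pictures are not rectified), "T" (4x4, takes a point from camera to world coordinates). Camera axes: x right, y down, z forward; pixel columns grow to the right and rows downward; lengths in m; the calibration is good to about 2 mm. A picture is of the moment at which its call begins. There is no depth.
- manip.job_done(): hands the job in; it is judged then, once.
The state is a dict: "clock": time; "q": joint angles; "qvel": joint speeds; "tau": joint torques, N m; "tcp_pos": TCP position; "orientation": TCP orientation; "force": force on the tool from outside, world axes, zero at the start; "torque": the same for the moment, N m; "finger_gap": finger opening in m; "gripper_force": force on a finger pad.
Only numpy, scipy, OpenCV 4.12 (cv2) and the standard library are available. Lean on these libraries where they do the work, as an engineer would, in place of code of your own. Each camera call takes 0.05 s, during which the arm holds its last target. There are 200 camera calls.

TASK

The blue stoneware dye cup has drained upside down on the drip rack. Turn it right way up and stand it in the steel spill dish, flat on the dish's floor, ready to be filled. Put it down gently each time, never dropping or banging it, and leave everything else on the bench where it is.

Things in the scene. Friction and masses are not known exactly. Their poses are not given: they have to be found in the camera images.
- cup_mid (a point): Centre of the blue dye cup: on its axis, half-way up (46 mm from the mouth, 46 mm from the base). The z axis runs along the cup from the mouth to the base: it points up while the cup is mouth-down, and down when the cup is right way up. Flat sides face the x axis and every 30 degrees round from it. With the cup laid on its side this point is 30 mm above the surface.
- cup: The dye cup: blue glazed stoneware, 92 mm high, twelve flat sides, 64 mm across flats at the mouth tapering evenly to 56 mm at the closed base (bare pale clay underneath), wall 4.5 mm, 0.17 to 0.3 kg. Origin: centre of the mouth; axes as cup_mid. On its side it rests on a flat and does not roll, its axis 2.5 degrees off level (32 mm up at the mouth, 28 mm at the base).
- rack: Drip rack, fixed: aluminium tray with beech slats, 160 x 210 mm (its x, y), slat tops 16 mm above the mat. The cup and the palette dish stand mouth-down on it, side by side, either one on either side. Origin at the centre of its underside, on the mat.
- dish: Spill dish, fixed: round shallow steel dish, 120 mm across its rim, rim 12 mm above the mat, flat floor 104 mm across. It is on the left or the right of the mat, the drip rack on the other. Origin at the centre of its underside, on the mat.
- dish_floor (a point): Centre of the spill dish's floor (upper face), 4 mm above the mat.
- mat: Dark green cutting mat with a grid, fixed, 600 x 860 mm (x, y), 3 mm thick: its top is the work surface, 3 mm above the table. Origin at the centre of its underside, on the table. Between rack and dish it is clear over at least 150 mm in y, from 450 to 660 mm ahead of the robot, so the cup can be laid there.
- palette: Round white palette dish, 82 mm across and 22 mm high, upside down on the drip rack beside the cup; stays there.
- dye: Closed amber dye bottle, 52 mm across, 115 mm high, standing behind the spill dish (far side from the robot); origin at the centre of its underside.
- brush: Flat brush with dark handle, 180 mm long, 42 mm wide, 20 mm high, lying on the mat on the robot's side of the spill dish; origin at the middle of its underside.
- awl: Awl with dark handle, 150 mm long, lying behind the middle of the mat.
- maul: Maul standing on its white head (74 mm across), handle up, 215 mm high, far left corner of the mat.
- folder: Bone folder, flat cream strip 150 x 24 x 5 mm, lying near the robot.
- wax: Yellow puck of wax, 68 mm across, 28 mm high, far right corner of the mat.
- knife: Skiving knife with dark handle, 180 mm long, lying at the back of the mat, left of its middle.
Not all that is in view belongs to the job. There is more than one size of the cup; the job needs the larger. Leave any yellow look-alike of the dish alone.

How it is judged:
By the outcome, as a careful person would: the job done as asked, in the order asked, and still so for the second after the job is handed in, with the robot touching nothing.
It also fails if it takes over 54 s, if anything falls off the work surface, if the arm or the gripper's body presses on something with over 40 N, if the wrist force passes 120 N, or if a joint passes its speed limit or range.

## Working session

There is one attempt and no reset: what is moved stays moved. The work goes in short steps, Python scripts to look and compute and a tool call to move; the robot and the scene stay as the last step left them, time stands still between calls to the robot, and variables do not carry over. Pictures are saved under pics/ and viewed, at most 10 in all, crops included, and the job is handed in when it is done.

Besides the shell and the picture viewer there is one more tool, called after ">>>" by a JSON object that holds its "fn" and its "kwargs", one argument or row to a line. move_arm: Moves the arm, as the interface text tells. Its arguments: {"type":"object","properties":{"rows":{"type":"array"}},"required":["rows"]}

```bash
mkdir -p pics; cat > h.py <<'E'
import numpy as np,cv2
from cell import manip
def grab(n,save=None):
    f=manip.grab_frame(n)
    if save: cv2.imwrite(save,f["color"][:,:,::-1])
    return f
def K(f): return np.array([[f["fx"],0,f["cx"]],[0,f["fy"],f["cy"]],[0,0,1.]])
def ray(f,uv):
    p=cv2.undistortPoints(np.array(uv,float).reshape(-1,1,2),K(f),np.array(f["dist_coeffs"],float)).reshape(-1,2)
    T=np.array(f["T"]);d=np.c_[p,np.ones(len(p))]@T[:3,:3].T
    return T[:3,3],d
def onplane(f,uv,z):
    o,d=ray(f,uv);return o+d*((z-o[2])/d[:,2])[:,None]
def proj(f,P):
    Ti=np.linalg.inv(np.array(f["T"]))
    return cv2.projectPoints(np.array(P,float).reshape(-1,3),cv2.Rodrigues(Ti[:3,:3])[0],Ti[:3,3],K(f),np.array(f["dist_coeffs"],float))[0].reshape(-1,2)
E
python3 - <<'E'
from h import *
a=grab("top","pics/top.png");b=grab("side","pics/side.png")
print(np.array(a["T"]).round(3),np.array(b["T"]).round(3),a["fx"],b["fx"]);s=manip.observe();print(s,manip.tcp_to_tips)
E
```

```text
[[-0.025 -0.994  0.103  0.45 ]
 [-1.     0.024 -0.005  0.079]
 [ 0.003 -0.103 -0.995  1.294]
 [ 0.     0.     0.     1.   ]] [[-0.955 -0.208  0.211  0.213]
 [-0.296  0.717 -0.631  1.115]
 [-0.02  -0.665 -0.746  1.33 ]
 [ 0.     0.     0.     1.   ]] 470.6148346646439 590.0021564243289
{'clock': 0.1, 'q': array([-1.25196766e+00,  2.41323498e-01,  3.85590776e-03,  1.33520520e+00,
       -1.40000984e-05,  1.57078885e+00]), 'qvel': array([ 9.42251025e-04, -1.34253567e-03,  4.57636000e-03,  6.90389619e-04,
       -1.39472071e-04, -3.02085606e-05]), 'tau': array([ 4.15376944e-04, -3.73137689e+01,  2.53009772e+01,  1.08081358e-02,
        3.01683338e-05, -4.38406815e-06]), 'tcp_pos': array([ 0.1565496 , -0.47427666,  0.23850787]), 'orientation': array([ 9.87319392e-01,  1.58743622e-01, -1.55842725e-04, -9.25224729e-04]), 'force': array([ 0.04343395,  0.47241125, -0.35481929]), 'torque': array([-0.03875022,  0.00128775, -0.02193276]), 'gripper_force': 0.0, 'finger_gap': 0.08555653642634885} 0.008
```

View pics/top.png

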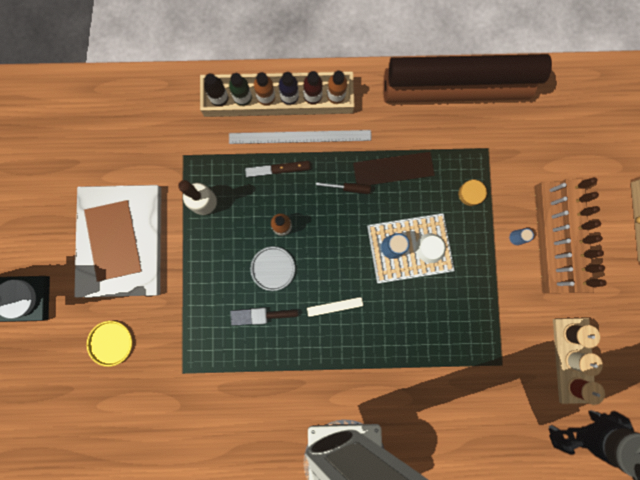

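View pics/side.png

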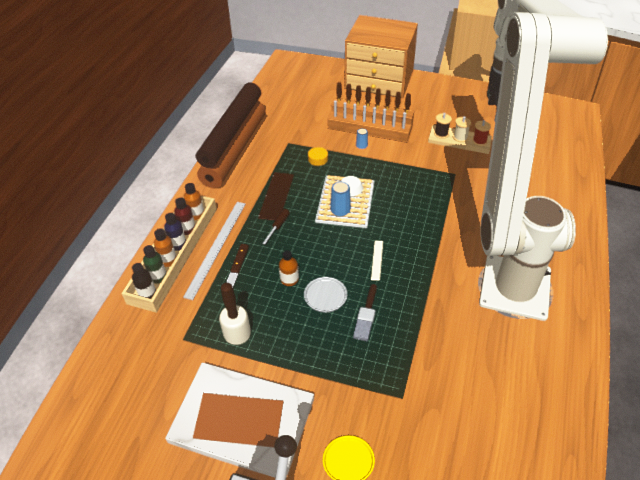

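The top view shows the cup on the rack at (397,244), with the palette dish at (432,247) and the spill dish at (273,268). The middle of the mat is clear, and the small cup at (522,236) is a decoy. The tool can't tilt, so I'll lay the cup down and stand it up by pivoting it between the pads.

```bash
python3 - <<'E'
from h import *
f=grab("top");im=f["color"]
c=cv2.resize(im[205:295,355:465],None,fx=7,fy=6.6,interpolation=cv2.INTER_CUBIC);cv2.imwrite("pics/c.png",c[:,:,::-1])
hsv=cv2.cvtColor(im,cv2.COLOR_RGB2HSV)
# cup base: pale clay, in the roi
m=np.zeros(im.shape[:2],bool);m[225:265,378:416]=1
b=m&(hsv[...,0]>95)&(hsv[...,0]<125)&(hsv[...,1]>80)
ys,xs=np.nonzero(b);print("blue bbox",xs.min(),xs.max(),ys.min(),ys.max())
for y in range(230,260,3): print(y,[tuple(int(v) for v in hsv[y,x]) for x in range(386,414,4)])
# dish
r=cv2.inRange(hsv,(0,0,90),(179,60,255));k=np.zeros_like(r);k[240:300,240:300]=r[240:300,240:300]
cn=max(cv2.findContours(k,0,1)[0],key=cv2.contourArea);e=cv2.fitEllipse(cv2.convexHull(cn));print("dish",e,onplane(f,[e[0]],.012))
E
```

```text
blue bbox 381 408 234 257
230 [(18, 92, 234), (19, 96, 234), (18, 104, 234), (18, 101, 229), (18, 96, 218), (17, 99, 213), (18, 45, 146)]
233 [(17, 60, 191), (18, 103, 231), (113, 10, 103), (135, 9, 117), (101, 20, 103), (18, 71, 108), (20, 51, 115)]
236 [(70, 6, 139), (105, 114, 94), (17, 40, 196), (18, 60, 224), (15, 34, 197), (106, 50, 87), (18, 72, 114)]
239 [(105, 115, 111), (104, 39, 150), (18, 64, 224), (18, 62, 225), (18, 63, 225), (104, 40, 173), (17, 101, 109)]
242 [(104, 105, 121), (18, 29, 196), (18, 61, 224), (18, 62, 223), (18, 61, 224), (18, 49, 213), (17, 102, 113)]
245 [(104, 110, 125), (17, 25, 194), (18, 59, 224), (18, 63, 223), (18, 62, 223), (18, 51, 216), (17, 93, 110)]
248 [(104, 108, 128), (107, 63, 138), (18, 61, 227), (18, 59, 225), (19, 62, 225), (100, 14, 166), (16, 107, 121)]
251 [(104, 107, 129), (104, 107, 112), (24, 7, 174), (18, 60, 222), (18, 31, 192), (104, 59, 95), (18, 94, 111)]
254 [(104, 113, 122), (105, 104, 115), (104, 105, 107), (105, 105, 97), (105, 13, 79), (26, 16, 112), (18, 71, 212)]
257 [(17, 78, 182), (104, 113, 108), (105, 93, 85), (99, 34, 97), (17, 80, 221), (18, 74, 183), (18, 34, 227)]
dish ((271.9472961425781, 268.3418273925781), (44.651371002197266, 45.34375), 57.47298049926758) [[0.51489736 0.18273161 0.012     ]]
```

View pics/c.png

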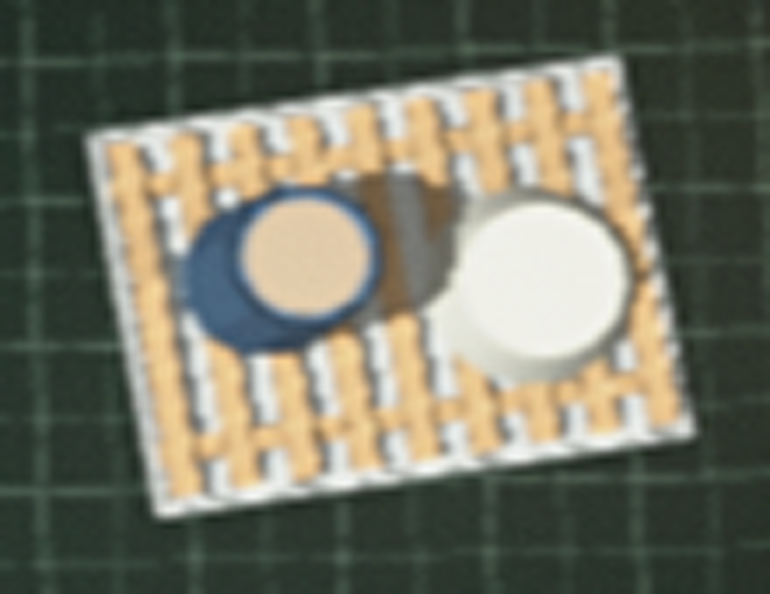

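The crop shows the cup's pale base centred at about (398.7,243.8) in the full image. Next I'll compute the world position and the move to hover over it.

```bash
cat >> h.py <<'E'
from scipy.spatial.transform import Rotation as R
def totool(P,s=None):
    s=s or manip.observe();return (R.from_quat(s["orientation"]).inv().apply(np.array(P)-s["tcp_pos"])*1000).round(1)
E
python3 - <<'E'
from h import *
f=grab("top");p=onplane(f,[[398.7,243.8]],.108)[0];print(p)
s=manip.observe();print(R.from_quat(s["orientation"]).as_matrix().round(3));print(totool([p[0],p[1],.24],s))
E
```

```text
[ 0.56437478 -0.14696295  0.108     ]
[[ 0.95   0.313 -0.   ]
 [ 0.313 -0.95   0.001]
 [ 0.    -0.001 -1.   ]]
[ 489.9 -183.2   -1. ]
```

>>> {"fn": "move_arm", "kwargs": {
  "rows": [
    [0,1,-0.4,0,0],
    [0,1,-0.4,0,0],
    [0,1,-0.4,0,0],
    [0,1,-0.4,0,0],
    [0,1,-0.4,0,0],
    [0,1,-0.4,0,0],
    [0,1,-0.4,0,0],
    [0,1,-0.4,0,0],
    [0,1,-0.4,0,0],
    [0,1,-0.4,0,0],
    [0,1,-0.4,0,0],
    [0,1,-0.4,0,0]
  ]
}}

```text
clock: 1.7
tcp_pos: [0.454, -0.2244, 0.2391]
orientation: [0.987, 0.159, -0.0, -0.0]
force: [0.9, -0.3, 0.4]
finger_gap: 0.0853
gripper_force: 0.0
```

```bash
python3 - <<'E'
from h import *
f=grab("wrist","pics/w1.png");s=manip.observe();print(np.array(f["T"]).round(3));print(s["clock"],s["tcp_pos"],s["orientation"],proj(f,[[.564,-.147,.108]]),totool([.564,-.147,.24],s))
E
```

```text
[[ 0.314 -0.898 -0.309  0.533]
 [-0.949 -0.297 -0.102 -0.198]
 [-0.     0.326 -0.945  0.374]
 [ 0.     0.     0.     1.   ]]
1.75 [ 0.45680798 -0.22222754  0.23896142] [ 9.87061961e-01  1.60332133e-01  1.24662024e-03 -8.59391461e-04] [[267.62634027  36.11765136]] [125.5 -37.4  -0.6]
```

View pics/w1.png

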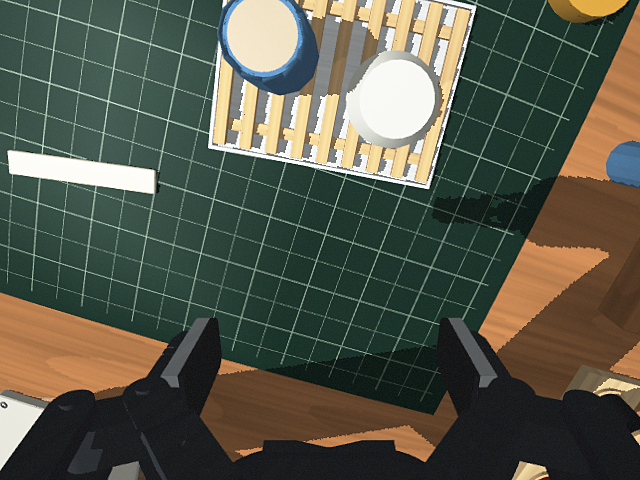

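The wrist view shows the cup's base at about (264,37), matching the predicted position. I'll move closer to read the angle of the flats.

>>> {"fn": "move_arm", "kwargs": {
  "rows": [
    [0,0.8,-0.6,0,0],
    [0,0.8,-0.6,0,0],
    [0,0,0,0,0],
    [0,0,0,0,0]
  ]
}}

```text
clock: 2.25
tcp_pos: [0.4873, -0.1762, 0.2391]
orientation: [0.987, 0.159, -0.0, 0.0]
force: [-0.7, 0.4, 0.7]
finger_gap: 0.0851
gripper_force: 0.0
```

```bash
python3 - <<'E'
from h import *
f=grab("wrist");im=f["color"];s=manip.observe()
print(proj(f,[[.564,-.147,.108]]))
hsv=cv2.cvtColor(im,cv2.COLOR_RGB2HSV)
u,v=proj(f,[[.564,-.147,.108]])[0].astype(int)
m=cv2.inRange(hsv,(8,20,170),(28,90,255))
roi=np.zeros_like(m);cv2.circle(roi,(u,v),62,255,-1);m&=roi
cn=max(cv2.findContours(m,0,1)[0],key=cv2.contourArea)
print(cn.reshape(-1,2).min(0),cn.reshape(-1,2).max(0),cv2.contourArea(cn))
P=onplane(f,cn.reshape(-1,2),.108)[:,:2]
hull=cv2.convexHull((P*1e5).astype(np.int32)).reshape(-1,2)/1e5
M=cv2.moments((P*1e5).astype(np.int32));c=np.array([M["m10"],M["m01"]])/M["m00"]/1e5
d=P-c;r=np.hypot(*d.T)*1000;a=np.arctan2(d[:,1],d[:,0]);o=np.argsort(a)
# 12-fold harmonic
aa=np.linspace(-np.pi,np.pi,720,0);rr=np.interp(aa,a[o],r[o],period=2*np.pi)
h=np.mean(rr*np.exp(-12j*aa));print("c",c,"r",rr.mean(),"amp",abs(h)*2,"flat yaw deg mod30",(np.degrees(-np.angle(h))/12+15)%30)
c6=cv2.resize(im[max(v-80,0):v+80,max(u-80,0):u+80],None,fx=3.5,fy=3.5);cv2.imwrite("pics/w2.png",c6[:,:,::-1])
print(s["tcp_pos"],totool([*c,.108],s),u,v)
E
```

```text
[[324.02772437 112.75070629]]
[286  77] [353 145] 3599.0
c [ 0.56369417 -0.1439368 ] r 21.85738645634598 amp 0.01918607335105416 flat yaw deg mod30 11.046833519889436
[ 0.48720346 -0.17651599  0.23916309] [ 82.9  -7.  131.1] 324 112
```

View pics/w2.png

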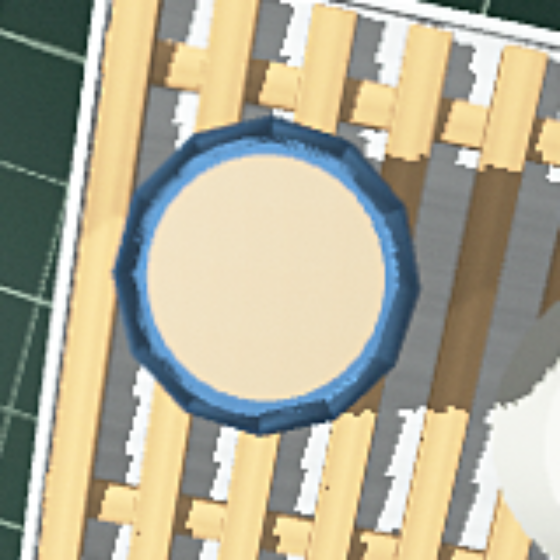

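The crop shows polygon corners almost on the image axes, e.g. (270,117) and (418,270). The flats are therefore about 15° off the tool axes, and I'll get the exact angle from the silhouette.

```bash
python3 - <<'E'
from h import *
im=cv2.imread("pics/w2.png");hsv=cv2.cvtColor(im,cv2.COLOR_BGR2HSV)
m=cv2.inRange(hsv,(97,80,40),(125,255,255));m=cv2.morphologyEx(m,cv2.MORPH_CLOSE,np.ones((7,7)))
cn=max(cv2.findContours(m,0,1)[0],key=cv2.contourArea)
ap=cv2.approxPolyDP(cv2.convexHull(cn),4,True).reshape(-1,2);e=cv2.fitEllipse(cn);c=np.array(e[0]);print(e)
d=ap-c;print(sorted(np.degrees(np.arctan2(-d[:,1],d[:,0])).round(1)))
d=cn.reshape(-1,2)-c;a=np.arctan2(-d[:,1],d[:,0]);r=np.hypot(*d.T);o=np.argsort(a)
aa=np.linspace(-np.pi,np.pi,720,0);rr=np.interp(aa,a[o],r[o],period=2*np.pi);h=np.mean(rr*np.exp(-12j*aa))
print(2*abs(h),"vertex image deg (ccw) mod30",np.degrees(np.angle(h.conjugate()))/12%30)
E
```

```text
((265.9111022949219, 275.6733093261719), (298.735107421875, 311.38226318359375), 175.89697265625)
[np.float64(-151.7), np.float64(-120.2), np.float64(-93.2), np.float64(-68.7), np.float64(-54.6), np.float64(-35.4), np.float64(-5.4), np.float64(25.4), np.float64(54.8), np.float64(61.4), np.float64(88.2), np.float64(116.6), np.float64(147.9), np.float64(178.2)]
2.0072868016764347 vertex image deg (ccw) mod30 27.83097166895848
```

>>> {"fn": "move_arm", "kwargs": {
  "rows": [
    [0,0,0,0,0.72],
    [0,0,0,0,0.72],
    [0,0,0,0,0.72],
    [0,0.85,-0.36,0,0],
    [0,0.85,-0.36,0,0],
    [0,0.85,-0.36,0,0],
    [0,0,0,0.8,0],
    [0,0,0,0.8,0],
    [0,0,0,0,0]
  ]
}}

```text
clock: 3.42
tcp_pos: [0.5617, -0.1428, 0.1892]
orientation: [1.0, 0.008, -0.002, -0.001]
force: [-0.5, 0.4, 0.2]
finger_gap: 0.0853
gripper_force: 0.0
```

```bash
python3 - <<'E'
from h import *
s=manip.observe();print(s["tcp_pos"],R.from_quat(s["orientation"]).as_matrix().round(3).tolist(),totool([.5637,-.144,.077],s))
E
```

```text
[ 0.56170634 -0.14284351  0.18921716] [[1.0, 0.016, -0.005], [0.016, -1.0, 0.001], [-0.005, -0.001, -1.0]] [  2.5   1.3 112.2]
```

>>> {"fn": "move_arm", "kwargs": {
  "rows": [
    [0,0.08,0.05,0.9,0],
    [0,0,0,0.9,0],
    [0,0,0,0.9,0],
    [0,0,0,0.6,0],
    [0,0,0,0.44,0],
    [0,0,0,0,0],
    [0.2,0,0,0,0],
    [0.2,0,0,0,0],
    [0.2,0,0,0,0],
    [0.2,0,0,0,0]
  ]
}}

```text
clock: 4.68
tcp_pos: [0.5663, -0.1437, 0.0794]
orientation: [1.0, 0.009, 0.0, 0.0]
force: [0.8, -0.1, -0.3]
finger_gap: 0.0681
gripper_force: 0.0
```

>>> {"fn": "move_arm", "kwargs": {
  "rows": [
    [0.3,0,0,0,0],
    [0.3,0,0,0,0],
    [0.3,0,0,0,0]
  ]
}}

```text
clock: 5.05
tcp_pos: [0.5663, -0.1441, 0.0793]
orientation: [1.0, 0.008, 0.0, 0.0]
force: [-0.7, -1.1, 1.7]
finger_gap: 0.0596
gripper_force: 0.7
```

>>> {"fn": "move_arm", "kwargs": {
  "rows": [
    [0.36,0,0,0,0],
    [0.36,0,0,0,0],
    [0.36,0,0,0,0]
  ]
}}

```text
clock: 5.42
tcp_pos: [0.5667, -0.1439, 0.0799]
orientation: [1.0, 0.009, 0.001, 0.0]
force: [-0.4, -0.5, 6.2]
finger_gap: 0.0572
gripper_force: 65.4
```

>>> {"fn": "move_arm", "kwargs": {
  "rows": [
    [0.4,0,0,-0.2,0],
    [0.4,0,0,-0.8,0],
    [0.4,0,0,-1,0],
    [0.4,-0.35,-0.97,0,0],
    [0.4,-0.35,-0.97,0,0],
    [0.4,-0.35,-0.97,0,0],
    [0.4,-0.35,-0.97,0,0],
    [0.4,-0.35,-0.97,0,0],
    [0.4,-0.35,-0.97,0,0],
    [0.4,0,0,0,0],
    [0.4,0,0,0,0]
  ]
}}

```text
clock: 6.8
tcp_pos: [0.5007, 0.0181, 0.1391]
orientation: [1.0, 0.016, 0.0, -0.004]
force: [-0.5, 0.3, -2.5]
finger_gap: 0.0572
gripper_force: 64.6
```

```bash
python3 - <<'E'
from h import *
s=manip.observe();print(s["tcp_pos"],s["finger_gap"],s["gripper_force"],s["force"])
f=grab("side","pics/s2.png");u,v=proj(f,[s["tcp_pos"]])[0].astype(int)
c=cv2.resize(f["color"][max(0,v-90):v+90,max(0,u-120):u+120],None,fx=3,fy=3);cv2.imwrite("pics/s2c.png",c[:,:,::-1])
E
```

```text
[0.50070498 0.01809677 0.1390818 ] 0.057167711370279525 64.61458458623383 [-0.54237339  0.28874486 -2.46082439]
```

View pics/s2c.png

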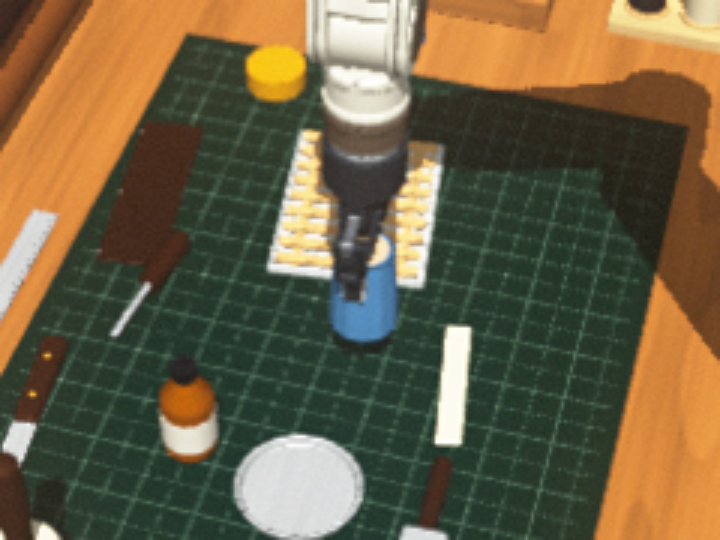

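The cup is held upright and centred in the gripper over the clear mat. I'll lower it gently until it touches.

>>> {"fn": "move_arm", "kwargs": {
  "rows": [
    [0.4,0,0,0.7,0],
    [0.4,0,0,0.7,0],
    [0.4,0,0,0.6,0],
    [0.4,0,0,0.2,0],
    [0.4,0,0,0.1,0],
    [0.4,0,0,0.07,0],
    [0.4,0,0,0.07,0],
    [0.4,0,0,0,0]
  ]
}}

```text
clock: 7.85
tcp_pos: [0.5006, 0.0192, 0.0661]
orientation: [1.0, 0.017, 0.0, -0.004]
force: [-0.8, 0.2, -2.7]
finger_gap: 0.057
gripper_force: 64.5
```

>>> {"fn": "move_arm", "kwargs": {
  "rows": [
    [0.4,0,0,0.05,0],
    [0.4,0,0,0.05,0],
    [0.4,0,0,0,0],
    [0.4,0,0,0,0]
  ]
}}

```text
clock: 8.35
tcp_pos: [0.5008, 0.0193, 0.0641]
orientation: [1.0, 0.017, 0.001, -0.005]
force: [-2.0, 1.0, 5.9]
finger_gap: 0.0568
gripper_force: 65.6
```

>>> {"fn": "move_arm", "kwargs": {
  "rows": [
    [0.335,0,0,0,0],
    [0.335,0,0,0,0]
  ]
}}

```text
clock: 8.6
tcp_pos: [0.5008, 0.0193, 0.064]
orientation: [1.0, 0.017, 0.001, -0.004]
force: [-2.6, 1.0, 5.6]
finger_gap: 0.0568
gripper_force: 61.6
```

>>> {"fn": "move_arm", "kwargs": {
  "rows": [
    [0.32,0,0,0,0],
    [0.32,0,0,0,0]
  ]
}}

```text
clock: 8.85
tcp_pos: [0.5011, 0.0193, 0.0636]
orientation: [1.0, 0.017, 0.001, -0.005]
force: [-1.1, -0.0, 6.3]
finger_gap: 0.0581
gripper_force: 20.7
```

Grip is down to about 20 N, which should let the cup pivot. I'll tip it over its rim toward +x along the arc.

>>> {"fn": "move_arm", "kwargs": {
  "rows": [
    [0.32,0.22,0,-0.06,0],
    [0.32,0.22,0,-0.06,0],
    [0.32,0.24,0,-0.04,0],
    [0.32,0.24,0,-0.03,0],
    [0.32,0,0,0,0]
  ]
}}

```text
clock: 9.48
tcp_pos: [0.5288, 0.0201, 0.0685]
orientation: [1.0, 0.016, 0.0, -0.004]
force: [-0.1, 0.7, -2.3]
finger_gap: 0.0585
gripper_force: 19.7
```

```bash
python3 - <<'E'
from h import *
s=manip.observe();print(s["tcp_pos"],s["finger_gap"],s["gripper_force"],s["force"])
f=grab("side");u,v=proj(f,[s["tcp_pos"]])[0].astype(int)
c=cv2.resize(f["color"][v-40:v+50,u-60:u+60],None,fx=5,fy=5);cv2.imwrite("pics/s3c.png",c[:,:,::-1])
E
```

```text
[0.52884707 0.02006053 0.06852134] 0.0585134404657536 19.736605274811563 [-0.08356073  0.70667918 -2.29253936]
```

View pics/s3c.png

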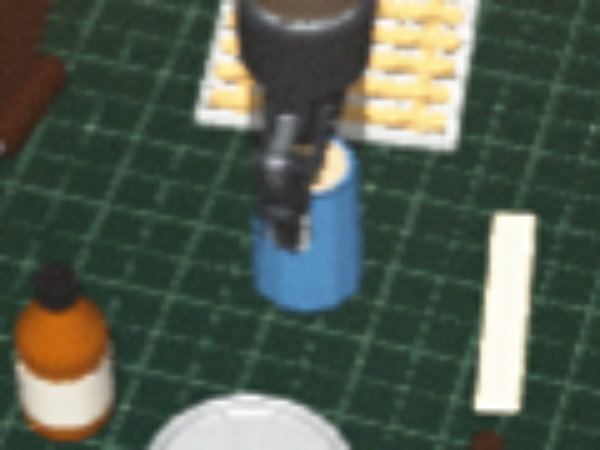

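The downward reading (-2.3 N) shows the cup slid and was lifted instead of pivoting. I'll set it down and regrip higher and toward the leading side, so friction at the rim is enough to tip it.

>>> {"fn": "move_arm", "kwargs": {
  "rows": [
    [0.32,0,0,0.08,0],
    [0.32,0,0,0.05,0],
    [0.32,0,0,0.03,0],
    [0.32,0,0,0,0]
  ]
}}

```text
clock: 10.02
tcp_pos: [0.5279, 0.0201, 0.0638]
orientation: [1.0, 0.016, -0.0, -0.004]
force: [-0.5, 1.6, -2.3]
finger_gap: 0.0583
gripper_force: 19.7
```

>>> {"fn": "move_arm", "kwargs": {
  "rows": [
    [0.32,0,0,0.03,0],
    [0.32,0,0,0.03,0],
    [0.32,0,0,0,0]
  ]
}}

```text
clock: 10.4
tcp_pos: [0.5283, 0.0202, 0.0636]
orientation: [1.0, 0.017, 0.001, -0.004]
force: [-3.3, 0.3, 8.6]
finger_gap: 0.0582
gripper_force: 20.9
```

>>> {"fn": "move_arm", "kwargs": {
  "rows": [
    [0.25,0,0,0,0],
    [0.2,0,0,0,0],
    [0.2,0,0,0,0],
    [0.2,0.25,0,-0.35,0],
    [0.2,0,0,0,0],
    [0.3,0,0,0,0],
    [0.32,0,0,0,0],
    [0.33,0,0,0,0],
    [0.33,0,0,0,0]
  ]
}}

```text
clock: 11.52
tcp_pos: [0.5357, 0.0206, 0.0728]
orientation: [1.0, 0.017, 0.0, -0.005]
force: [-0.0, 2.2, 3.6]
finger_gap: 0.0574
gripper_force: 13.7
```

>>> {"fn": "move_arm", "kwargs": {
  "rows": [
    [0.333,0,0,0.06,0],
    [0.333,0,0,0.03,0],
    [0.333,0.1,0,0,0],
    [0.333,0.1,0,0,0]
  ]
}}

```text
clock: 12.02
tcp_pos: [0.5411, 0.0204, 0.073]
orientation: [1.0, 0.016, 0.0, -0.004]
force: [-8.2, 1.0, 23.1]
finger_gap: 0.0573
gripper_force: 19.9
```

>>> {"fn": "move_arm", "kwargs": {
  "rows": [
    [0.333,0.15,0,0,0],
    [0.333,0.15,0,0,0]
  ]
}}

```text
clock: 12.28
tcp_pos: [0.5514, 0.0206, 0.0735]
orientation: [1.0, 0.016, 0.002, -0.004]
force: [-6.1, -0.5, 23.6]
finger_gap: 0.0573
gripper_force: 21.8
```

```bash
python3 - <<'E'
from h import *
s=manip.observe();print(s["tcp_pos"],s["finger_gap"],s["gripper_force"],s["force"])
f=grab("side");u,v=proj(f,[s["tcp_pos"]])[0].astype(int)
g=grab("wrist")
c=cv2.resize(f["color"][v-40:v+50,u-50:u+50],None,fx=4,fy=4.44);w=cv2.resize(g["color"],(400,400))
cv2.imwrite("pics/s4c.png",np.hstack([c,w])[:,:,::-1])
E
```

```text
[0.55135399 0.02058594 0.07350249] 0.057342447203227016 21.7588065088421 [-6.10559308 -0.47240816 23.61683935]
```

View pics/s4c.png

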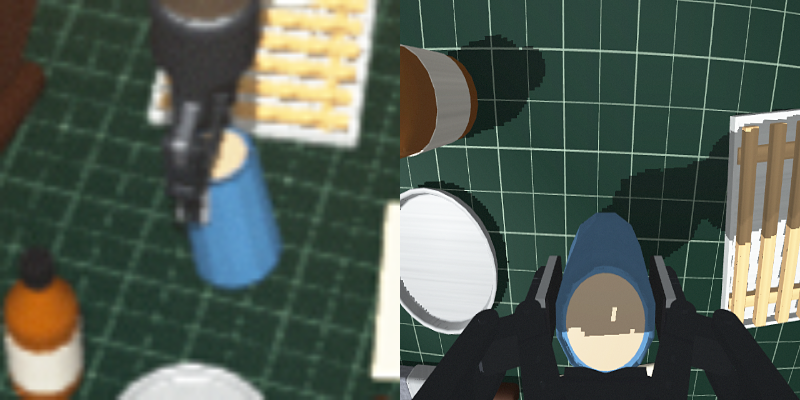

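The cup is now pivoting: in the side crop it leans toward +x and the rim holds its place. I'll continue along the arc.

>>> {"fn": "move_arm", "kwargs": {
  "rows": [
    [0.333,0.23,0,0,0],
    [0.333,0.23,0,0,0],
    [0.333,0.25,0,0.03,0],
    [0.333,0.25,0,0.04,0]
  ]
}}

```text
clock: 12.88
tcp_pos: [0.5817, 0.0215, 0.0702]
orientation: [1.0, 0.016, 0.003, -0.004]
force: [0.6, 1.1, 9.2]
finger_gap: 0.0576
gripper_force: 21.2
```

>>> {"fn": "move_arm", "kwargs": {
  "rows": [
    [0.333,0.24,0,0.07,0],
    [0.333,0.24,0,0.09,0]
  ]
}}

```text
clock: 13.12
tcp_pos: [0.5961, 0.022, 0.0648]
orientation: [1.0, 0.016, 0.003, -0.004]
force: [1.9, 0.4, 6.6]
finger_gap: 0.0572
gripper_force: 20.2
```

>>> {"fn": "move_arm", "kwargs": {
  "rows": [
    [0.333,0.22,0,0.11,0],
    [0.333,0.22,0,0.12,0],
    [0.333,0.2,0,0.14,0],
    [0.333,0.19,0,0.15,0]
  ]
}}

```text
clock: 13.62
tcp_pos: [0.6199, 0.023, 0.0476]
orientation: [1.0, 0.016, 0.001, -0.004]
force: [2.5, 0.3, 4.6]
finger_gap: 0.0577
gripper_force: 18.9
```

>>> {"fn": "move_arm", "kwargs": {
  "rows": [
    [0.333,0.17,0,0.18,0],
    [0.333,0.16,0,0.18,0]
  ]
}}

```text
clock: 13.88
tcp_pos: [0.6279, 0.0235, 0.0354]
orientation: [1.0, 0.017, -0.001, -0.004]
force: [2.3, -1.0, 3.0]
finger_gap: 0.057
gripper_force: 18.9
```

```bash
python3 - <<'E'
from h import *
s=manip.observe();print(s["tcp_pos"],s["finger_gap"],s["gripper_force"],s["force"])
f=grab("side");u,v=proj(f,[s["tcp_pos"]])[0].astype(int)
g=grab("wrist")
c=cv2.resize(f["color"][v-40:v+50,u-50:u+50],None,fx=4,fy=4.44);w=cv2.resize(g["color"],(400,400))
cv2.imwrite("pics/s5c.png",np.hstack([c,w])[:,:,::-1])
E
```

```text
[0.62794728 0.02345512 0.03539602] 0.057010560672351294 18.88390947780863 [ 2.28726289 -1.02760968  2.9601866 ]
```

View pics/s5c.png

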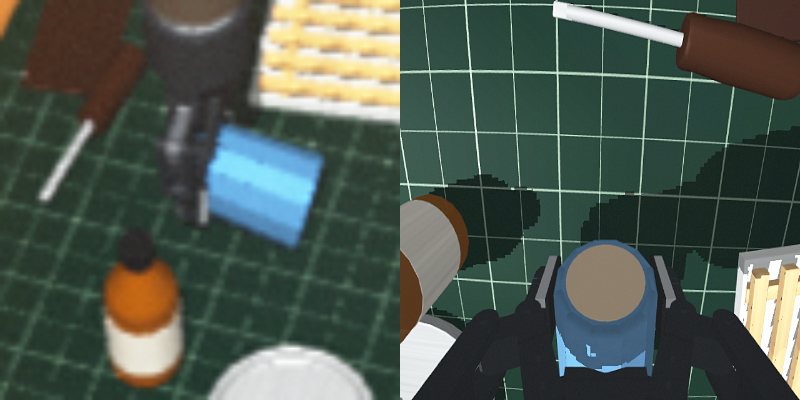

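The cup has now tipped to about 70°, with its base facing +x. I'll finish laying it down slowly.

>>> {"fn": "move_arm", "kwargs": {
  "rows": [
    [0.333,0.14,0,0.2,0],
    [0.333,0.12,0,0.2,0],
    [0.333,0.08,0,0.15,0],
    [0.333,0.05,0,0.12,0]
  ]
}}

```text
clock: 14.48
tcp_pos: [0.639, 0.024, 0.0166]
orientation: [1.0, 0.017, -0.001, -0.005]
force: [-9.7, -0.9, 19.6]
finger_gap: 0.0571
gripper_force: 18.9
```

>>> {"fn": "move_arm", "kwargs": {
  "rows": [
    [0.333,0.02,0,0.08,0],
    [0.333,0,0,0.06,0],
    [0.333,0,0,0,0]
  ]
}}

```text
clock: 14.85
tcp_pos: [0.6404, 0.0242, 0.0155]
orientation: [1.0, 0.017, 0.0, -0.005]
force: [-8.3, 0.1, 16.9]
finger_gap: 0.0572
gripper_force: 16.4
```

>>> {"fn": "move_arm", "kwargs": {
  "rows": [
    [0.325,0,0,-0.02,0],
    [0.3,0,0,0,0],
    [0.25,0,0,0,0],
    [0.2,0,0,0,0],
    [0.1,0,0,0,0],
    [0.1,0,0,0,0]
  ]
}}

```text
clock: 15.6
tcp_pos: [0.6407, 0.0241, 0.0126]
orientation: [1.0, 0.017, -0.0, -0.005]
force: [-0.3, 0.1, -0.3]
finger_gap: 0.0768
gripper_force: 0.0
```

```bash
python3 - <<'E'
from h import *
s=manip.observe();print(s["tcp_pos"],s["finger_gap"],s["gripper_force"],s["force"])
f=grab("side");u,v=proj(f,[s["tcp_pos"]])[0].astype(int)
g=grab("wrist")
c=cv2.resize(f["color"][v-50:v+50,u-50:u+50],None,fx=4,fy=4);w=cv2.resize(g["color"],(533,400))
cv2.imwrite("pics/s6c.png",np.hstack([c[:,:260],w])[:,:,::-1])
cv2.imwrite("pics/s6c.png",np.hstack([c[:,100:360],w])[:,:,::-1])
E
```

```text
[0.64072657 0.02406184 0.01262369] 0.07678250329605162 0.0 [-0.31662847  0.05561036 -0.34226036]
```

View pics/s6c.png

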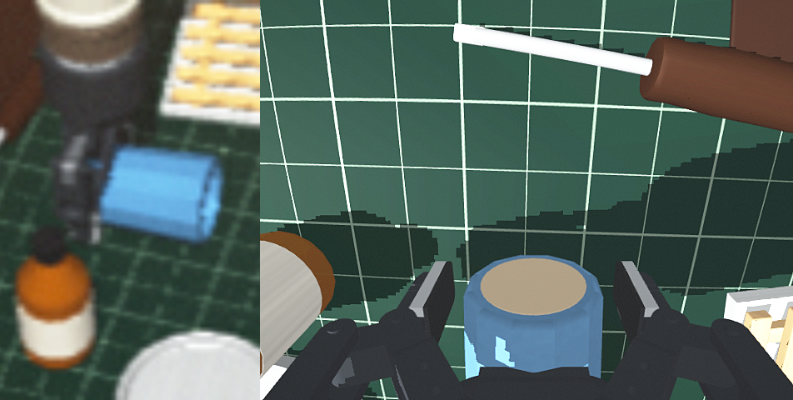

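The cup lies flat on its side with its mouth toward -x. That was my last permitted picture, so from here I work from numbers. I'll locate the cup's base from the wrist camera and check both ends in the side view.

```bash
python3 - <<'E'
from h import *
f=grab("wrist");hsv=cv2.cvtColor(f["color"],cv2.COLOR_RGB2HSV)
m=cv2.inRange(hsv,(8,20,90),(28,110,255));r=np.zeros_like(m);r[300:400,255:400]=m[300:400,255:400]
cn=max(cv2.findContours(r,0,1)[0],key=cv2.contourArea);e=cv2.fitEllipse(cn);print(e,onplane(f,[e[0]],.028))
f=grab("side");hsv=cv2.cvtColor(f["color"],cv2.COLOR_RGB2HSV);s=manip.observe()
u,v=proj(f,[s["tcp_pos"]])[0].astype(int)
m=cv2.inRange(hsv,(97,90,50),(125,255,255));r=np.zeros_like(m);r[v-40:v+50,u-50:u+50]=m[v-40:v+50,u-50:u+50]
ys,xs=np.nonzero(r)
hull=cv2.approxPolyDP(cv2.convexHull(np.c_[xs,ys].astype(np.int32)),1.5,True).reshape(-1,2)
# right side = mouth: compare with the rim predicted for mouth x
yc=.0245
for mx in (.550,.556,.562):
    t=np.arange(12)*np.pi/6+np.pi/12;q=proj(f,np.c_[mx+0*t,yc+.0331*np.cos(t),.032+.0331*np.sin(t)])
    print(mx,"max u",q[:,0].max().round(1),"at",q[q[:,0].argmax()].round(1),"max v",q[:,1].max().round(1))
print(xs.max(),ys[xs==xs.max()].mean(),ys.max(),xs[ys==ys.max()].mean())
E
```

```text
((327.9337158203125, 343.5700988769531), (67.11983489990234, 126.42315673828125), 90.2209243774414) [[0.64376436 0.02481154 0.028     ]]
0.55 max u 332.2 at [332.2 240.4] max v 257.3
0.556 max u 330.2 at [330.2 240. ] max v 256.9
0.562 max u 328.3 at [328.3 239.6] max v 256.4
330 238.5 254 323.5
```

>>> {"fn": "move_arm", "kwargs": {
  "rows": [
    [0,0,0,-0.1,0],
    [0,0,0,-0.15,0],
    [0,-0.5,0,0,0],
    [0,-0.7,0,0,0],
    [0,-0.7,0,0,0],
    [0,-0.7,0,0,0],
    [0,0,0,0,0],
    [0.2,0,0,0,0],
    [0.24,0,0,0,0],
    [0.24,0,0,0,0],
    [0.25,0,0,0,0],
    [0.25,0,0,0,0]
  ]
}}

```text
clock: 17.3
tcp_pos: [0.5629, 0.0215, 0.0202]
orientation: [1.0, 0.017, -0.0, -0.005]
force: [-0.8, 0.0, -0.5]
finger_gap: 0.064
gripper_force: 0.2
```

>>> {"fn": "move_arm", "kwargs": {
  "rows": [
    [0.262,0,0,0,0],
    [0.262,0,0,0,0]
  ]
}}

```text
clock: 17.55
tcp_pos: [0.5629, 0.0215, 0.0204]
orientation: [1.0, 0.017, 0.0, -0.005]
force: [0.8, 1.0, 1.6]
finger_gap: 0.0631
gripper_force: 16.2
```

>>> {"fn": "move_arm", "kwargs": {
  "rows": [
    [0.27,0,0,0,0],
    [0.27,0,0,0,0]
  ]
}}

```text
clock: 17.8
tcp_pos: [0.5629, 0.0215, 0.0206]
orientation: [1.0, 0.017, 0.0, -0.005]
force: [0.4, 0.1, 2.9]
finger_gap: 0.063
gripper_force: 32.7
```

>>> {"fn": "move_arm", "kwargs": {
  "rows": [
    [0.3,0,0,0,0],
    [0.3,0,0,-0.15,0],
    [0.3,0,0,-0.3,0],
    [0.3,-0.6,0,0,0],
    [0.3,-0.8,0,0,0],
    [0.3,-0.6,0,0,0],
    [0.3,0,0,0,0],
    [0.3,0,0,0,0]
  ]
}}

```text
clock: 18.8
tcp_pos: [0.504, 0.0192, 0.0342]
orientation: [1.0, 0.017, 0.001, -0.005]
force: [0.5, 0.1, -2.3]
finger_gap: 0.0622
gripper_force: 65.9
```

>>> {"fn": "move_arm", "kwargs": {
  "rows": [
    [0.3,0,0,0.2,0],
    [0.3,0,0,0.12,0],
    [0.3,0,0,0.04,0],
    [0.3,0,0,0,0]
  ]
}}

```text
clock: 19.3
tcp_pos: [0.5027, 0.0194, 0.0227]
orientation: [1.0, 0.017, -0.0, -0.005]
force: [-0.4, 0.2, -2.7]
finger_gap: 0.0622
gripper_force: 65.9
```

>>> {"fn": "move_arm", "kwargs": {
  "rows": [
    [0.275,0,0,0,0],
    [0.275,0,0,0,0]
  ]
}}

```text
clock: 19.55
tcp_pos: [0.503, 0.0194, 0.0231]
orientation: [1.0, 0.017, 0.0, -0.005]
force: [-0.2, -0.3, -3.0]
finger_gap: 0.0621
gripper_force: 65.9
```

>>> {"fn": "move_arm", "kwargs": {
  "rows": [
    [0.265,0,0,0,0],
    [0.265,0,0,0,0]
  ]
}}

```text
clock: 19.8
tcp_pos: [0.5028, 0.0194, 0.0231]
orientation: [1.0, 0.017, -0.0, -0.005]
force: [-0.9, -1.3, -3.0]
finger_gap: 0.0631
gripper_force: 33.5
```

>>> {"fn": "move_arm", "kwargs": {
  "rows": [
    [0.259,0,0,0,0],
    [0.259,0,0,0,0]
  ]
}}

```text
clock: 20.05
tcp_pos: [0.503, 0.0194, 0.0231]
orientation: [1.0, 0.017, 0.0, -0.005]
force: [0.2, 0.0, -1.9]
finger_gap: 0.0633
gripper_force: 14.8
```

>>> {"fn": "move_arm", "kwargs": {
  "rows": [
    [0.255,0,0,0,0],
    [0.255,0,0,0,0]
  ]
}}

```text
clock: 20.3
tcp_pos: [0.503, 0.0194, 0.0231]
orientation: [1.0, 0.017, 0.0, -0.005]
force: [0.2, 1.1, -2.4]
finger_gap: 0.0642
gripper_force: 5.3
```

>>> {"fn": "move_arm", "kwargs": {
  "rows": [
    [0.256,0.06,0,-0.12,0],
    [0.256,0.08,0,-0.13,0],
    [0.256,0.08,0,-0.12,0],
    [0.256,0,0,0,0]
  ]
}}

```text
clock: 20.8
tcp_pos: [0.5102, 0.0195, 0.0346]
orientation: [1.0, 0.017, 0.001, -0.005]
force: [-0.3, 0.2, -1.1]
finger_gap: 0.0642
gripper_force: 5.7
```

```bash
cat > t.py <<'E'
from h import *
s=manip.observe();p=s["tcp_pos"];print(s["clock"],p.round(4),s["finger_gap"].round(4),s["gripper_force"],s["force"].round(1),s["torque"].round(3))
f=grab("side");hsv=cv2.cvtColor(f["color"],cv2.COLOR_RGB2HSV)
u,v=proj(f,[p+[.02,0,0]])[0].astype(int)
m=cv2.inRange(hsv,(97,90,50),(125,255,255));r=np.zeros_like(m);r[v-45:v+55,u-55:u+55]=m[v-45:v+55,u-55:u+55]
cn=max(cv2.findContours(r,0,1)[0],key=cv2.contourArea)
q=proj(f,[p,p+[.05,0,0],p+[0,0,.05]]);A=np.c_[q[1]-q[0],q[2]-q[0]]/.05
ap=cv2.approxPolyDP(cv2.convexHull(cn),1.2,True).reshape(-1,2)
L=np.diff(np.r_[ap,ap[:1]],axis=0)
for a,d in zip(ap,L):
    if np.hypot(*d)>8:
        w=np.linalg.solve(A,d);print(a,d,"len",np.hypot(*w).round(3),"elev of edge (0=x,90=z)",np.degrees(np.arctan2(w[1],w[0])).round(0))
b=onplane(f,cn.reshape(-1,2).astype(float),0.);print("bbox",cv2.boundingRect(cn),"tcp px",q[0].round())
f=grab("wrist");hsv=cv2.cvtColor(f["color"],cv2.COLOR_RGB2HSV)
m=cv2.inRange(hsv,(97,80,30),(125,255,255));m[:,:180]=0;m[:,460:]=0
cl=cv2.inRange(hsv,(8,20,90),(28,110,255));cl[:,:240]=0;cl[:,410:]=0;cl[:200]=0
print("wrist blue bbox",cv2.boundingRect(m),"clay",cv2.countNonZero(cl),cv2.boundingRect(cl))
E
python3 t.py
```

```text
Traceback (most recent call last):
  File "t.py", line 2, in <module>
    s=manip.observe();p=s["tcp_pos"];print(s["clock"],p.round(4),s["finger_gap"].round(4),s["gripper_force"],s["force"].round(1),s["torque"].round(3))
                                                                 ^^^^^^^^^^^^^^^^^^^^^
AttributeError: 'float' object has no attribute 'round'
```

```bash
sed -i 's/s\["finger_gap"\].round(4)/round(s["finger_gap"],4)/' t.py; python3 t.py
```

```text
20.8 [0.5102 0.0195 0.0346] 0.0642 5.674222574690333 [-0.3  0.2 -1.1] [-0.041  0.02   0.054]
[335 234] [-1 20] len 0.087 elev of edge (0=x,90=z) -89.0
[334 254] [-19  -2] len 0.059 elev of edge (0=x,90=z) -9.0
[313 250] [ -1 -12] len 0.051 elev of edge (0=x,90=z) 86.0
[315 233] [20  1] len 0.063 elev of edge (0=x,90=z) 167.0
bbox (312, 233, 24, 22) tcp px [343. 247.]
wrist blue bbox (237, 90, 220, 387) clay 423 (249, 434, 161, 20)
```

The cup is pivoting: only half its weight is on the gripper and its edges have tilted about 10°. I'll continue the standing arc.

>>> {"fn": "move_arm", "kwargs": {
  "rows": [
    [0.256,0.15,0,-0.2,0],
    [0.256,0.16,0,-0.21,0],
    [0.256,0.18,0,-0.18,0],
    [0.256,0.18,0,-0.17,0],
    [0.256,0,0,0,0]
  ]
}}

```text
clock: 21.52
tcp_pos: [0.5307, 0.02, 0.0576]
orientation: [1.0, 0.017, 0.001, -0.005]
force: [0.3, 0.4, -1.1]
finger_gap: 0.0635
gripper_force: 5.7
```

```bash
python3 t.py
```

```text
21.525 [0.5307 0.02   0.0576] 0.0635 5.697877472524127 [ 0.3  0.4 -1.1] [0.003 0.104 0.059]
[327 229] [ 2 20] len 0.083 elev of edge (0=x,90=z) -94.0
[329 249] [-14   3] len 0.05 elev of edge (0=x,90=z) -31.0
[307 245] [  1 -11] len 0.048 elev of edge (0=x,90=z) 94.0
[308 234] [19 -5] len 0.069 elev of edge (0=x,90=z) 146.0
bbox (307, 229, 23, 24) tcp px [336. 241.]
wrist blue bbox (193, 20, 254, 456) clay 610 (248, 429, 162, 25)
```

>>> {"fn": "move_arm", "kwargs": {
  "rows": [
    [0.256,0.21,0,-0.15,0],
    [0.256,0.21,0,-0.14,0],
    [0.256,0.23,0,-0.11,0],
    [0.256,0.23,0,-0.1,0],
    [0.256,0.25,0,-0.07,0],
    [0.256,0.25,0,-0.06,0],
    [0.256,0,0,0,0]
  ]
}}

```text
clock: 22.5
tcp_pos: [0.5723, 0.0212, 0.0763]
orientation: [1.0, 0.017, 0.001, -0.005]
force: [-2.0, 0.2, 6.5]
finger_gap: 0.0636
gripper_force: 4.9
```

```bash
python3 t.py
```

```text
22.5 [0.5723 0.0212 0.0763] 0.0636 4.8519505045914 [-2.   0.2  6.5] [0.04  0.315 0.024]
[328 222] [6 7] len 0.03 elev of edge (0=x,90=z) -127.0
[334 229] [-1  8] len 0.035 elev of edge (0=x,90=z) -84.0
[333 237] [-19  15] len 0.1 elev of edge (0=x,90=z) -54.0
[314 252] [-9 -2] len 0.027 elev of edge (0=x,90=z) 1.0
[305 250] [-5 -9] len 0.036 elev of edge (0=x,90=z) 66.0
[302 237] [ 8 -9] len 0.052 elev of edge (0=x,90=z) 119.0
[310 228] [18 -6] len 0.069 elev of edge (0=x,90=z) 143.0
bbox (300, 222, 35, 31) tcp px [322. 234.]
wrist blue bbox (189, 157, 263, 314) clay 3 (406, 452, 2, 2)
```

>>> {"fn": "move_arm", "kwargs": {
  "rows": [
    [0.256,0.25,0,-0.05,0],
    [0.256,0.25,0,-0.04,0],
    [0.256,0.25,0,0,0],
    [0.256,0,0,0,0]
  ]
}}

```text
clock: 23.1
tcp_pos: [0.5944, 0.0219, 0.0784]
orientation: [1.0, 0.017, 0.0, -0.005]
force: [0.4, 0.2, 3.0]
finger_gap: 0.0637
gripper_force: 4.7
```

```bash
python3 t.py
```

```text
23.1 [0.5944 0.0219 0.0784] 0.0637 4.722841298149092 [0.4 0.2 3. ] [ 0.005 -0.041 -0.022]
[328 230] [-9 16] len 0.081 elev of edge (0=x,90=z) -69.0
[319 246] [-6  6] len 0.036 elev of edge (0=x,90=z) -58.0
[313 252] [-10  -1] len 0.031 elev of edge (0=x,90=z) -9.0
[299 245] [  3 -11] len 0.05 elev of edge (0=x,90=z) 102.0
[302 234] [ 17 -15] len 0.095 elev of edge (0=x,90=z) 125.0
[319 219] [8 6] len 0.03 elev of edge (0=x,90=z) -143.0
bbox (299, 219, 30, 34) tcp px [314. 232.]
wrist blue bbox (188, 186, 259, 294) clay 0 (0, 0, 0, 0)
```

>>> {"fn": "move_arm", "kwargs": {
  "rows": [
    [0.256,0.22,0,0.03,0],
    [0.256,0.2,0,0.05,0],
    [0.256,0.15,0,0.06,0],
    [0.256,0.1,0,0.04,0],
    [0.256,0,0,0,0]
  ]
}}

```text
clock: 23.82
tcp_pos: [0.6154, 0.0227, 0.074]
orientation: [1.0, 0.017, 0.002, -0.005]
force: [1.5, 0.6, 5.7]
finger_gap: 0.0635
gripper_force: 5.0
```

```bash
python3 t.py
```

```text
23.825 [0.6154 0.0227 0.074 ] 0.0635 5.0493236287377385 [1.5 0.6 5.7] [ 0.004 -0.253 -0.048]
[315 219] [6 7] len 0.03 elev of edge (0=x,90=z) -126.0
[321 226] [-4 22] len 0.098 elev of edge (0=x,90=z) -81.0
[311 253] [-9 -1] len 0.028 elev of edge (0=x,90=z) -8.0
[298 246] [ 0 -9] len 0.038 elev of edge (0=x,90=z) 92.0
[298 237] [ 13 -17] len 0.094 elev of edge (0=x,90=z) 117.0
bbox (298, 219, 24, 35) tcp px [308. 232.]
wrist blue bbox (180, 217, 241, 237) clay 0 (0, 0, 0, 0)
```

>>> {"fn": "move_arm", "kwargs": {
  "rows": [
    [0.256,0.1,0,0.05,0],
    [0.256,0.1,0,0.05,0],
    [0.256,0,0,0,0]
  ]
}}

```text
clock: 24.3
tcp_pos: [0.6218, 0.0231, 0.0713]
orientation: [1.0, 0.017, 0.002, -0.005]
force: [2.6, 1.3, 6.3]
finger_gap: 0.064
gripper_force: 5.3
```

```bash
python3 t.py
```

```text
24.3 [0.6218 0.0231 0.0713] 0.064 5.263453906525513 [2.6 1.3 6.3] [ 0.133 -0.393 -0.034]
[319 225] [-2 23] len 0.1 elev of edge (0=x,90=z) -84.0
[312 253] [-9  0] len 0.029 elev of edge (0=x,90=z) -16.0
[299 250] [-1 -9] len 0.037 elev of edge (0=x,90=z) 88.0
[298 241] [ 12 -22] len 0.112 elev of edge (0=x,90=z) 112.0
bbox (298, 219, 22, 36) tcp px [305. 232.]
wrist blue bbox (237, 228, 185, 251) clay 0 (0, 0, 0, 0)
```

>>> {"fn": "move_arm", "kwargs": {
  "rows": [
    [0.256,0.08,0,0.03,0],
    [0.254,0,0,0,0],
    [0.252,0,0,0,0],
    [0.25,0,0,0,0],
    [0.247,0,0,0,0],
    [0.244,0,0,0,0],
    [0.24,0,0,0,0],
    [0.2,0,0,0,0],
    [0.1,0,0,0,0],
    [0.1,0,0,0,0]
  ]
}}

```text
clock: 25.65
tcp_pos: [0.622, 0.0228, 0.0693]
orientation: [1.0, 0.017, 0.0, -0.005]
force: [-0.7, 0.3, -0.6]
finger_gap: 0.0767
gripper_force: 0.0
```

```bash
python3 t.py
```

```text
25.65 [0.622  0.0228 0.0693] 0.0767 0.0 [-0.7  0.3 -0.6] [ 0.032 -0.02  -0.019]
[312 219] [6 6] len 0.027 elev of edge (0=x,90=z) -131.0
[318 225] [-1 22] len 0.095 elev of edge (0=x,90=z) -86.0
[307 254] [-8 -4] len 0.026 elev of edge (0=x,90=z) 22.0
[299 250] [-1 -8] len 0.033 elev of edge (0=x,90=z) 87.0
[298 242] [ 11 -23] len 0.114 elev of edge (0=x,90=z) 110.0
bbox (298, 219, 21, 36) tcp px [305. 232.]
wrist blue bbox (208, 228, 212, 219) clay 0 (0, 0, 0, 0)
```

```bash
python3 - <<'E'
from h import *
f=grab("side");t=np.arange(48)*np.pi/24
for cx in (.605,.613,.621):
    q=proj(f,np.c_[cx+.0325*np.cos(t),.0225+.0325*np.sin(t),.092+0*t]);b=proj(f,np.c_[cx+.0285*np.cos(t),.0225+.0285*np.sin(t),0*t])
    print(cx,"mouth max u",q[:,0].max().round(1),"min v",q[:,1].min().round(1),"base max v",b[:,1].max().round(1),"u",b[:,0].min().round(1),b[:,0].max().round(1))
print("dish",proj(f,[[.515,.183,.004]]))
E
```

```text
0.605 mouth max u 322.1 min v 219.8 base max v 256.3 u 302.2 321.2
0.613 mouth max u 319.4 min v 219.3 base max v 255.7 u 299.7 318.7
0.621 mouth max u 316.7 min v 218.7 base max v 255.1 u 297.2 316.1
dish [[324.89626044 296.53768174]]
```

>>> {"fn": "move_arm", "kwargs": {
  "rows": [
    [0.1,-0.2,0,0,0],
    [0.1,0,0,0,0],
    [0.22,0,0,0,0],
    [0.25,0,0,0,0],
    [0.27,0,0,0,0],
    [0.3,0,0,0,0],
    [0.3,0,0,0,0]
  ]
}}

```text
clock: 26.68
tcp_pos: [0.6162, 0.023, 0.0698]
orientation: [1.0, 0.017, 0.0, -0.005]
force: [-0.3, 2.0, 4.4]
finger_gap: 0.0626
gripper_force: 64.9
```

```bash
python3 t.py; python3 -c "
from h import *
print(totool([.515,.183,.12]))"
```

```text
26.675 [0.6162 0.023  0.0698] 0.0626 64.87569397308107 [-0.3  2.   4.4] [0.457 0.269 0.006]
[312 219] [6 6] len 0.027 elev of edge (0=x,90=z) -132.0
[318 225] [-1 22] len 0.095 elev of edge (0=x,90=z) -86.0
[307 254] [-8 -4] len 0.026 elev of edge (0=x,90=z) 22.0
[299 250] [ -2 -14] len 0.058 elev of edge (0=x,90=z) 86.0
[297 236] [ 15 -17] len 0.099 elev of edge (0=x,90=z) 120.0
bbox (297, 219, 22, 36) tcp px [307. 233.]
wrist blue bbox (235, 217, 188, 221) clay 0 (0, 0, 0, 0)
[ -95.7 -163.7  -48.7]
```

>>> {"fn": "move_arm", "kwargs": {
  "rows": [
    [0.3,0,0,-0.2,0],
    [0.3,0,0,-0.7,0],
    [0.3,0,0,-0.8,0],
    [0.3,-0.8,0,0,0],
    [0.3,-0.8,0,0,0],
    [0.3,-0.8,-0.3,0,0],
    [0.3,-0.8,-0.8,0,0],
    [0.3,0,-1,0,0],
    [0.3,0,-1,0,0],
    [0.3,0,-1,0,0],
    [0.3,0,-0.9,0,0],
    [0.3,0,-0.46,0,0]
  ]
}}

```text
clock: 28.28
tcp_pos: [0.5148, 0.1018, 0.1262]
orientation: [0.996, 0.077, -0.003, -0.037]
force: [-0.1, -0.7, -3.3]
finger_gap: 0.0623
gripper_force: 66.3
```

```bash
python3 t.py; python3 -c "
from h import *
print(totool([.515,.183,.074]))"
```

```text
28.275 [0.5148 0.1018 0.1262] 0.0623 66.26087220924092 [-0.1 -0.7 -3.3] [-0.123  0.01  -0.022]
[345 239] [-3 27] len 0.112 elev of edge (0=x,90=z) -85.0
[342 266] [-7  4] len 0.03 elev of edge (0=x,90=z) -48.0
[322 263] [ -2 -23] len 0.091 elev of edge (0=x,90=z) 87.0
[320 240] [ 4 -7] len 0.034 elev of edge (0=x,90=z) 110.0
[324 233] [16  0] len 0.048 elev of edge (0=x,90=z) 163.0
bbox (320, 233, 26, 38) tcp px [333. 247.]
wrist blue bbox (193, 20, 231, 417) clay 0 (0, 0, 0, 0)
[ 12.9 -76.3  58. ]
```

>>> {"fn": "move_arm", "kwargs": {
  "rows": [
    [0.3,0,0,0,0],
    [0.3,0,0,0,0]
  ]
}}

```text
clock: 28.62
tcp_pos: [0.5145, 0.1005, 0.1261]
orientation: [0.996, 0.076, -0.003, -0.037]
force: [-0.6, 0.2, -1.9]
finger_gap: 0.0622
gripper_force: 66.3
```

```bash
python3 -c "
from h import *
s=manip.observe();print(s['q'].round(3),s['tcp_pos'],R.from_quat(s['orientation']).as_matrix().round(3).tolist(),totool([.515,.183,.074]))"
```

```text
[ 0.151  0.365 -0.131  1.076  0.074  3.141] [0.51454934 0.10052345 0.12614783] [[0.988, 0.151, -0.012], [0.152, -0.986, 0.073], [-0.001, -0.074, -0.997]] [ 13.  -77.4  58. ]
```

The last joint reached its limit (q6 = 3.14), which tilted the tool about 4°. Turning the tool the other way should free it.

>>> {"fn": "move_arm", "kwargs": {
  "rows": [
    [0.3,0,0,0,-1],
    [0.3,0,0,0,-1],
    [0.3,0,0,0,-1],
    [0.3,0,0,0,0],
    [0.3,0,0,0,0]
  ]
}}

```text
clock: 29.25
tcp_pos: [0.5145, 0.1007, 0.1262]
orientation: [0.959, 0.281, 0.005, -0.037]
force: [-0.3, 0.1, -2.0]
finger_gap: 0.0622
gripper_force: 66.2
```

```bash
python3 -c "
from h import *
s=manip.observe();print(s['q'].round(3),s['tcp_pos'],R.from_quat(s['orientation']).as_matrix().round(3).tolist(),totool([.515,.183,.074]))"
```

```text
[ 0.152  0.365 -0.131  1.076  0.074  2.724] [0.51454418 0.10068289 0.12618415] [[0.842, 0.539, -0.012], [0.538, -0.84, 0.073], [0.029, -0.068, -0.997]] [ 43.1 -65.3  58. ]
```

>>> {"fn": "move_arm", "kwargs": {
  "rows": [
    [0.3,0,0,0,-1],
    [0.3,0,0,0,-1],
    [0.3,0,0,0,-1],
    [0.3,0,0,0,-1],
    [0.3,0,0,0,-1],
    [0.3,0,0,0,-1],
    [0.3,0,0,0,-1],
    [0.3,0,0,0,0],
    [0.3,0,0,0,0]
  ]
}}

```text
clock: 30.38
tcp_pos: [0.5145, 0.1008, 0.1262]
orientation: [0.715, 0.698, 0.021, -0.03]
force: [0.7, -0.2, -3.9]
finger_gap: 0.0621
gripper_force: 66.2
```

```bash
python3 -c "
from h import *
s=manip.observe();M=R.from_quat(s['orientation']).as_matrix();print(s['q'].round(3),s['tcp_pos'],M.round(3).tolist())
z=M[:,2]
print(totool([.515,.183,.1]),totool([.515,.183,.082]))
T=np.array(s['tcp_pos']);print('base centre now',T+z*.0698)"
```

```text
[ 0.152  0.365 -0.131  1.076  0.074  1.747] [0.51453107 0.10083241 0.12619339] [[0.025, 1.0, -0.012], [0.997, -0.024, 0.073], [0.073, -0.014, -0.997]]
[80.  -1.1 32.1] [78.7 -0.9 50.1]
base centre now [0.51370024 0.1059309  0.05658481]
```

>>> {"fn": "move_arm", "kwargs": {
  "rows": [
    [0.3,0.5,0,0,0],
    [0.3,0.7,0,0,0],
    [0.3,0.7,0,0,0],
    [0.3,0.5,0,0,0],
    [0.3,0,0,0.5,0],
    [0.3,0,0,0.6,0],
    [0.3,0,0,0.3,0],
    [0.3,0,0,0,0],
    [0.3,0,0,0,0]
  ]
}}

```text
clock: 31.5
tcp_pos: [0.516, 0.1755, 0.0899]
orientation: [0.714, 0.699, 0.022, -0.03]
force: [-0.3, -0.3, -3.1]
finger_gap: 0.0625
gripper_force: 66.2
```

```bash
python3 -c "
from h import *
s=manip.observe();M=R.from_quat(s['orientation']).as_matrix();print(s['clock'],s['q'].round(3),s['tcp_pos'],M.round(3).tolist(),s['force'])
print('base centre now',s['tcp_pos']+M[:,2]*.0698)
f=grab('top');print(proj(f,[s['tcp_pos']]))
f=grab('side');im=f['color'];hsv=cv2.cvtColor(im,cv2.COLOR_RGB2HSV);u,v=proj(f,[s['tcp_pos']])[0].astype(int)
m=cv2.inRange(hsv,(97,90,50),(125,255,255));r=np.zeros_like(m);r[v-40:v+60,u-50:u+50]=m[v-40:v+60,u-50:u+50]
print(u,v,cv2.boundingRect(r),proj(f,[s['tcp_pos']+M[:,2]*.0698]))"
```

```text
31.5 [ 0.288  0.431 -0.135  0.995  0.073  1.882] [0.51604883 0.17553457 0.08985518] [[0.023, 1.0, -0.011], [0.997, -0.022, 0.073], [0.073, -0.013, -0.997]] [-0.29119388 -0.26632625 -3.12486868]
base centre now [0.51526408 0.18064572 0.02024699]
[[272.26792424 266.34657019]]
324 275 (313, 261, 23, 38) [[324.97336529 292.3681512 ]]
```

>>> {"fn": "move_arm", "kwargs": {
  "rows": [
    [0.3,0,0,0.2,0],
    [0.3,0,0,0.13,0],
    [0.3,0,0,0.06,0],
    [0.3,0,0,0,0]
  ]
}}

```text
clock: 32.1
tcp_pos: [0.5153, 0.1766, 0.0776]
orientation: [0.714, 0.699, 0.021, -0.03]
force: [-0.3, 0.6, -2.3]
finger_gap: 0.0626
gripper_force: 66.3
```

>>> {"fn": "move_arm", "kwargs": {
  "rows": [
    [0.3,0,0,0.05,0],
    [0.3,0,0,0.04,0],
    [0.3,0,0,0,0]
  ]
}}

```text
clock: 32.48
tcp_pos: [0.5156, 0.1769, 0.0754]
orientation: [0.714, 0.699, 0.022, -0.03]
force: [-0.5, -0.1, -2.1]
finger_gap: 0.0626
gripper_force: 66.4
```

>>> {"fn": "move_arm", "kwargs": {
  "rows": [
    [0.3,0,0,0.04,0],
    [0.3,0,0,0.03,0],
    [0.3,0,0,0,0]
  ]
}}

```text
clock: 32.85
tcp_pos: [0.5157, 0.1777, 0.0749]
orientation: [0.714, 0.699, 0.022, -0.031]
force: [-3.5, 0.9, 8.6]
finger_gap: 0.0625
gripper_force: 67.4
```

>>> {"fn": "move_arm", "kwargs": {
  "rows": [
    [0.27,0,0,0,0],
    [0.264,0,0,0,0],
    [0.26,0,0,0,0]
  ]
}}

```text
clock: 33.22
tcp_pos: [0.5158, 0.1778, 0.0747]
orientation: [0.714, 0.699, 0.023, -0.031]
force: [-3.4, 1.6, 7.1]
finger_gap: 0.0636
gripper_force: 21.1
```

>>> {"fn": "move_arm", "kwargs": {
  "rows": [
    [0.258,0,0,0.03,0],
    [0.257,0,0,0.03,0],
    [0.256,0,0,0,0]
  ]
}}

```text
clock: 33.6
tcp_pos: [0.5167, 0.1789, 0.0739]
orientation: [0.714, 0.699, 0.024, -0.031]
force: [-2.9, 2.7, 10.0]
finger_gap: 0.0639
gripper_force: 8.8
```

>>> {"fn": "move_arm", "kwargs": {
  "rows": [
    [0.254,0,0,0,0],
    [0.252,0,0,0,0],
    [0.249,0,0,0,0],
    [0.246,0,0,0,0],
    [0.24,0,0,0,0],
    [0.2,0,0,0,0],
    [0.1,0,0,0,0],
    [0,0,0,0,0],
    [0,0,0,0,0]
  ]
}}

```text
clock: 34.72
tcp_pos: [0.5155, 0.1771, 0.0713]
orientation: [0.714, 0.699, 0.021, -0.03]
force: [0.7, 0.5, 0.5]
finger_gap: 0.0854
gripper_force: 0.0
```

>>> {"fn": "move_arm", "kwargs": {
  "rows": [
    [0,0,0,-0.3,0],
    [0,0,0,-0.6,0],
    [0,0,0,-0.8,0],
    [0,0,0,-1,0],
    [0,0,0,-1,0],
    [0,-0.8,0,-0.5,0],
    [0,-0.9,0,0,0],
    [0,-0.9,0,0,0],
    [0,-0.9,0,0,0],
    [0,-0.9,0,0,0],
    [0,0,0,0,0]
  ]
}}

```text
clock: 36.1
tcp_pos: [0.514, 0.0348, 0.1879]
orientation: [0.715, 0.698, 0.022, -0.03]
force: [-0.1, -1.0, 0.2]
finger_gap: 0.0855
gripper_force: 0.0
```

```bash
python3 - <<'E'
from h import *
s=manip.observe();print(s["clock"],s["tcp_pos"],s["force"])
t=np.arange(48)*np.pi/24
f=grab('side');hsv=cv2.cvtColor(f['color'],cv2.COLOR_RGB2HSV)
u,v=proj(f,[[.515,.183,.05]])[0].astype(int)
m=cv2.inRange(hsv,(97,90,50),(125,255,255));r=np.zeros_like(m);r[v-50:v+50,u-40:u+40]=m[v-50:v+50,u-40:u+40]
print("side blue",cv2.boundingRect(r))
for c in ((.515,.183),):
    q=np.r_[proj(f,np.c_[c[0]+.0325*np.cos(t),c[1]+.0325*np.sin(t),.096+0*t]),proj(f,np.c_[c[0]+.0285*np.cos(t),c[1]+.0285*np.sin(t),.004+0*t])]
    print("expect upright in dish: u",q[:,0].min(),q[:,0].max(),"v",q[:,1].min(),q[:,1].max())
f=grab('top');hsv=cv2.cvtColor(f['color'],cv2.COLOR_RGB2HSV)
u,v=proj(f,[[.515,.183,.05]])[0].astype(int)
m=cv2.inRange(hsv,(97,70,30),(125,255,255));r=np.zeros_like(m);r[v-35:v+35,u-35:u+35]=m[v-35:v+35,u-35:u+35]
cn=max(cv2.findContours(r,0,1)[0],key=cv2.contourArea);e=cv2.fitEllipse(cv2.convexHull(cn));print("top",e,onplane(f,[e[0]],.09))
q=proj(f,np.c_[.515+.0325*np.cos(t),.183+.0325*np.sin(t),.096+0*t]);print("mouth expect",q.min(0),q.max(0),cv2.boundingRect(r))
E
```

```text
36.1 [0.51400224 0.03480075 0.18788478] [-0.07787925 -0.99269986  0.23670437]
side blue (312, 265, 26, 38)
expect upright in dish: u 312.2685827239944 336.61256855187173 v 266.5980509943993 304.85649132282003
top ((269.7394714355469, 266.50439453125), (24.583110809326172, 25.517698287963867), 81.24979400634766) [[0.51579523 0.18199136 0.09      ]]
mouth expect [256.36510611 253.9695482 ] [281.91827613 279.5084694 ] (258, 254, 25, 25)
```

```bash
python3 -c "
from cell import manip
print(manip.job_done())"
```

```text
the job is handed in; nothing more can be done
None
```

The blue cup is right way up in the spill dish, centred to about 1 mm by the top and side camera measurements; I handed the job in at 36 s with the gripper clear, and I didn't re-check the other items on the bench at the end.

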